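# Find full throttle, then hold the throttle flap half open

### The arm

A 6-joint arm with a two-finger parallel gripper is mounted at the origin on a cart in front of the work surface, level with it; the furniture and walls round the work are solid. World frame = base frame: x ahead of the robot, y to its left, z up, the work surface at z = 0. Lengths are in m, angles in rad, forces in N, time in s.
With the tool pointing down it reaches from about 0.425 to 0.95 m from the base axis. Payload 3.5 kg.
Tool frame: the origin (TCP) lies at the very end of the fingers, on their centre line; the grasp point (between the pads) lies 19 mm behind it; z points along the fingers, y is the line along which they close (so a half turn about z gives the same grasp; the last joint's range is limited). The gripper opens to 85 mm and grips with 20 to 120 N. Pads are 22 mm wide; open, the fingers measure 114 mm over their backs; the gripper's body (76 mm by 85 mm) begins 54 mm behind the grasp point. The pads swing forward as they close: fully open they stand 13 mm farther back than shut.
Start: joints at [-1.442, 0.286, 1.577, -0, 1.279, -0.15], TCP at [0.186, -0.649, 0.231] pointing down, gripper open.
Joint ranges: [-2.77, 2.77], [-0.9, 2.22], [0.21, 2.48], [-1.53, 4.67], [0.24, 2.81], [-2.84, 2.84]. Speed limits (rad/s): [2.79, 2.79, 3.14, 3.14, 3.14, 3.14].

### API

Orientations are given as a unit quaternion [x, y, z, w].
In Python, from plant import ctrl gives the robot as it stands.
- The arm moves only by the tool carry_out, never from a script. Its argument "deltas" is one flat list of numbers, 6 for each row, row after row: the shift along the tool's x, y, z in m, then the turn, a rotation vector about the tool's x, y, z in rad. A call has 1 to 5 rows; each row is the pose to reach, as a shift and turn from the pose commanded when the call began, along the tool's axes at that moment; what a row does not reach only later rows make up. A row lasts 1/8 s, in which the tool goes at most 62.5 mm and 10.7 degrees, less where a joint would pass 70% of its speed; a pose out of reach is approached as far as the arm can. A call with a gripper value outside its range is refused whole. "grip" is the opening in per cent of the stroke, from 0 (shut) to 100 (fully open), set as the call begins (left out, the last holds). The fingers move at their own pace and stop on an object; "grip_force" is the grip in N (left out, the last holds). Time passes only in rows, so rows that repeat a pose let the fingers close. It gives the time, the measured TCP pose, the force, the opening and the grip force at its end, in the units of the state.
- ctrl.get_state(): the state, without advancing time (a new reading comes with each control period).
- ctrl.read_camera(name): name is "scene" or "side" or "wrist"; returns (picture, depth): 384x512x3 uint8, red, green, blue; 384x512 float32, m along the optical axis (not along the pixel's ray), 0 where there is no reading.
- ctrl.camera_model(name): a dict with "intrinsics" (3x3 intrinsics, pixels), "k1" (the pictures are not rectified: a ray, as slopes to the right and down, at radius r is drawn at 1 + k1 r^2 times it, then the intrinsics apply), "extrinsics" (4x4, takes a point from world to camera coordinates); the wrist camera has in their place "hand_eye" (4x4, takes a point from camera to tool coordinates, whose origin is the TCP and whose axes are the flange's). Camera axes: x right, y down, z forward; pixel columns grow to the right and rows downward; lengths in m; the calibration is good to about 2 mm. A picture is of the moment at which its call begins: read the wrist's pose just before it. camera_model takes no time and is no camera call.
- ctrl.sign_off(): hands the job in; it is judged then, once.
Trained networks look in the newest picture that a camera, given by its name, has taken for a name from the list of things; names that differ only in an ending like _2 or _b are one class to them, and where a whole thing is asked for, a point or a joint stands for the part that bears it (a point fixed in the world has none). Each returns a list of dicts, best first, with "score" (0 to 1); they miss things now and then, are a little off and sometimes report something else, mostly with a low value. They report only what shows in the picture. A call takes as long as a camera call.
- ctrl.find_in(camera, query): "uv" ([column, row] in pixels, amid what is visible of it).
The state is a dict: "time": time; "qpos": joint angles; "dq": joint speeds; "joint_efforts": joint torques, N m; "eef_pos": TCP position; "tcp_rot": TCP orientation; "contact_force": force on the tool from outside, world axes, zero at the start; "wrist_torque": the same for the moment, N m; "opening": opening from 0.0 (shut) to 1.0 (fully open); "finger_force": force on a finger pad.
Only numpy, scipy, OpenCV 4.12 (cv2) and the standard library are available. Lean on these libraries where they do the work, as an engineer would, in place of code of your own. Each camera call takes 0.05 s, during which the arm holds its last target. There are 200 camera calls.

### The job

Check the throttle body on the base plate: with the stud on its lever, open the sprung flap until you feel the lever press on its full-throttle stop screw, then ease it back, without letting it snap shut, until the flap is half open, 45 degrees from shut, and finish while holding it there, so that the gap at its edge can be gauged. Do not touch the flap plate itself, and leave the link arm, the spanner, the adapter ring and the red bin where they are.

Things in the scene. Friction and masses are not known exactly. Their poses are not given: they have to be found in the camera images.
- throttle_body: aluminium throttle body on a dark steel base plate 130x130x12 mm fixed to the bench, 140 mm high in all, with an upright 56 mm bore open at the top. Origin: centre of the plate's underside; z up along the bore, y along the shaft. The lever is on its -y side. x points away from the robot and to its right (yaw -17 to -55 degrees).
- shaft_axis (a point): point on the axis of the horizontal shaft, 100 mm above the bench, 80 mm to the -y side of the bore's centre, level with the middle of the link stud. Its frame is parallel to the throttle body's; the shaft runs along its y axis.
- throttle_lever: steel shaft and lever, turning with the flap. Origin on the shaft axis in the bore's centre; frame parallel to the throttle body's when shut (as at the start); opens by turning about +y, so the opening angle is the tilt of its z axis. A spring pulls it shut: about 4 N at the stud when shut, 6 to 7 N near full throttle. Shut, the 15 mm wide arm points to -x, 20 degrees above level.
- link_stud (a point): middle of the link stud on the lever arm's end, 60 mm from the shaft axis: round steel pin parallel to the shaft, 12 mm in diameter, 36 mm long, 17 mm head at its free end; the 5 mm thick arm is at its other end. It can be pinched from above and turns in the grip. Shut, it is 120 mm above the bench; opening swings it up and over towards +x. Axes as the lever's.
- stop_screw: brass full-throttle stop screw, 6 mm in diameter, fixed level in a lug 75 mm above the bench under the lever's arm, along the throttle body's x axis. Origin near its tip. A short tang on the lever below the shaft comes hard against its tip at full throttle, somewhere between 65 and 85 degrees open, different every time.
- link_arm: loose cast link arm with two eyes, 19x92x8 mm, lying on the bench; bystander
- spanner_10: loose small combination spanner, 20x150x6 mm, lying on the bench; bystander
- flap_centre (a point): centre of the round brass flap plate in the bore, 54 mm in diameter, 2 mm thick, fixed on the shaft 40 mm below the bore's mouth; its z axis is normal to the plate, upright when shut. Not to be touched.
- adapter_ring_1: loose turned aluminium adapter ring lying flat on the bench, 93 mm in diameter, 14 mm high; bystander
- red_bin: loose red plastic parts bin, 122x79x52 mm, empty, standing on the bench to the left of the work; bystander

How it is judged:
On the way:
1. the lever is pressed against the full-throttle stop screw by the stud (contact force between throttle_lever and stop_screw above 2 N and contact force between the fingers and throttle_lever above 1 N), for 0.2 s.
At the end, for the whole second after the job is handed in: the fingers still hold the lever, at rest, clear of the stop screw, with the flap 45 degrees open (within 6 degrees) (angle between flap_centre's own z axis and vertical between 0.681 and 0.89 rad and angular speed of throttle_lever below 0.1 rad/s and contact force between the fingers and throttle_lever above 1 N and contact force between throttle_lever and stop_screw below 0.5 N); the arm keeps its last pose, push and grip.
It fails at once if the flap snaps back towards shut (lever faster than 4 rad/s) (angular speed of throttle_lever above 4 rad/s).
It fails at once if the fingers touch the flap plate (contact force between the fingers and flap_plate above 0.5 N).
It fails at once if the link arm, spanner, adapter ring or red bin is moved more than 30 mm (distance of any of link_arm, spanner_10, adapter_ring_1, red_bin from where it was at the start of the episode above 0.03 m).
It also fails if it takes over 54 s, if anything falls off the work surface, if the arm or the gripper's body presses on something with over 40 N, if the wrist force passes 120 N, or if a joint passes its speed limit or range.

## Working session

There is one attempt and no reset: what is moved stays moved. The work goes in short steps, Python scripts to look and compute and a tool call to move; the robot and the scene stay as the last step left them, time stands still between calls to the robot, and variables do not carry over. Pictures are saved under pics/ and viewed, at most 10 in all, crops included, and the job is handed in when it is done.

Besides the shell and the picture viewer there is one more tool, called after "Emit:" as name(argument=value, ...) on one line, values as JSON. carry_out: Moves the arm, as the interface text tells. Its arguments: {"type":"object","properties":{"deltas":{"type":"array"},"grip":{"type":"number"},"grip_force":{"type":"number"}},"required":["deltas"]}

```bash
mkdir -p pics; cat > h.py <<'E'
import numpy as np, cv2
from plant import ctrl
from scipy.spatial.transform import Rotation as R
def unproj(name,uv,d,T=None):
    m=ctrl.camera_model(name);K=np.array(m["intrinsics"]);k=m["k1"]
    x=(np.array(uv,float)-K[:2,2])/[K[0,0],K[1,1]]
    s=x.copy()
    for _ in range(20): s=x/(1+k*(s@s))
    p=np.r_[s*d,d,1]
    if "extrinsics" in m: return (np.linalg.inv(np.array(m["extrinsics"]))@p)[:3]
    return (T@np.array(m["hand_eye"])@p)[:3]
def tcp():
    s=ctrl.get_state();T=np.eye(4);T[:3,:3]=R.from_quat(s["tcp_rot"]).as_matrix();T[:3,3]=s["eef_pos"];return T
E
python3 - <<'E'
from h import *
ims=[]
for c in ["scene","side"]:
    im,d=ctrl.read_camera(c); np.save(c+"_d.npy",d); cv2.imwrite(f"pics/{c}0.png",im[...,::-1])
    for q in ["link_stud","stop_screw","throttle_body","throttle_lever","flap_centre","red_bin"]:
        for r in ctrl.find_in(c,q)[:2]:
            u,v=map(int,np.round(r["uv"])); dd=d[v,u]
            print(c,q,round(r["score"],2),u,v,round(float(dd),3),unproj(c,r["uv"],dd).round(3))
print(ctrl.get_state()["time"],ctrl.get_state()["tcp_rot"])
E
```

```text
scene link_stud 0.42 304 189 1.097 [ 0.468 -0.225  0.127]
scene link_stud 0.39 294 199 1.149 [ 0.498 -0.242  0.076]
scene stop_screw 0.48 295 197 1.153 [ 0.496 -0.248  0.077]
scene throttle_body 0.75 284 191 1.149 [ 0.527 -0.24   0.092]
scene throttle_lever 0.45 311 188 1.296 [ 0.499 -0.393  0.017]
scene flap_centre 0.56 311 189 1.099 [ 0.453 -0.234  0.127]
scene red_bin 0.89 136 274 1.017 [0.747 0.106 0.009]
scene red_bin 0.68 310 189 1.098 [ 0.455 -0.232  0.127]
side link_stud 0.86 240 209 1.181 [ 0.516 -0.125 -0.001]
side throttle_body 0.76 259 233 1.001 [ 0.524 -0.303  0.08 ]
side throttle_lever 0.49 238 215 0.998 [ 0.48  -0.26   0.117]
side flap_centre 0.57 236 213 1.006 [ 0.476 -0.249  0.114]
side red_bin 0.68 275 143 1.436 [0.727 0.172 0.005]
0.7 [9.90297602e-01 1.38962790e-01 3.53068458e-06 4.97334503e-05]
```

```bash
python3 - <<'E'
import cv2,numpy as np
a=cv2.imread("pics/scene0.png");b=cv2.imread("pics/side0.png")
x=cv2.resize(a[120:300,220:400],(400,400),interpolation=2);y=cv2.resize(b[150:330,170:350],(400,400),interpolation=2)
cv2.imwrite("pics/c1.png",np.hstack([x,y]))
E
```

```text
(no output)
```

View pics/c1.png

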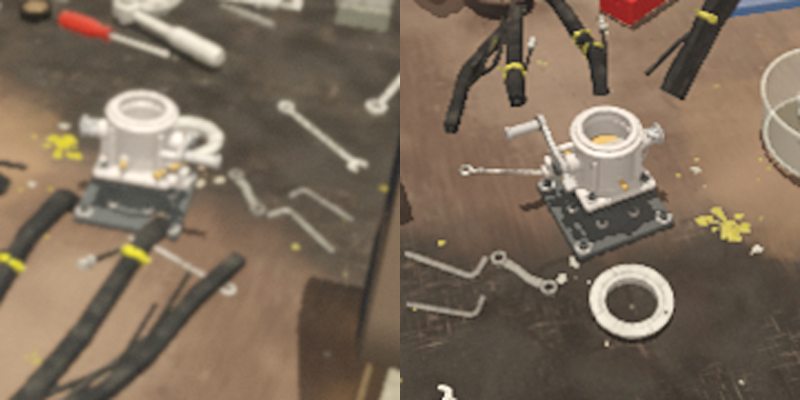

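View pics/scene0.png

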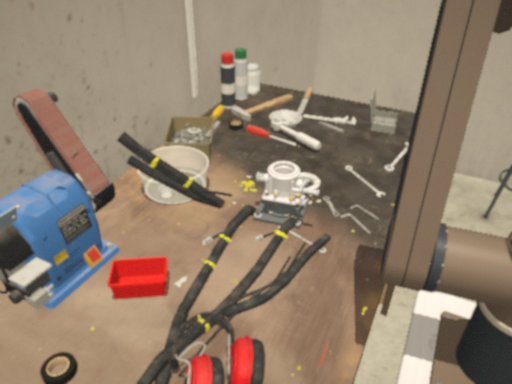

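The scene view shows the body at about (284,190) with the lever on its right. In the side crop the stud points left at crop (525,130), which is side pixel (226,208). Next I'll build a point cloud from the depth data.

```bash
python3 - <<'E'
from h import *
P=[]
for c,(u0,u1,v0,v1) in {"scene":(240,335,150,240),"side":(200,300,180,270)}.items():
    d=np.load(c+"_d.npy")
    pts=np.array([np.r_[unproj(c,(u,v),d[v,u]),u,v] for v in range(v0,v1) for u in range(u0,u1) if d[v,u]>0])
    k=pts[(pts[:,2]>0.105)&(pts[:,2]<0.2)]
    print(c,len(k)); 
    top=k[k[:,2]>0.132]; print("top",top[:,:3].mean(0).round(3),top[:,:3].min(0).round(3),top[:,:3].max(0).round(3),len(top))
    P.append(k)
    o=top[:,:2].mean(0)
    m=k[(np.hypot(*(k[:,:2]-o).T)>0.05)]
    print(m[::max(1,len(m)//40)].round(3).tolist())
im=np.full((600,800,3),255,np.uint8)
for k,col in zip(P,[(255,0,0),(0,0,255)]):
    for p in k:
        cv2.circle(im,(int((p[0]-.35)*2500),int((-.1-p[1])*2500)),2,col if p[2]<.132 else (0,160,0),-1)
cv2.imwrite("pics/top.png",im)
E
```

```text
Traceback (most recent call last):
  File "h.py", line 5, in unproj
    m=ctrl.camera_model(name);K=np.array(m["intrinsics"]);k=m["k1"]
ValueError: time passes only in moves, steps and waits
```

```bash
sed -i 's/^def unproj/import functools\n@functools.lru_cache(None)\ndef cm(n): return ctrl.camera_model(n)\ndef unproj/; s/m=ctrl.camera_model(name)/m=cm(name)/' h.py; cat > cloud.py <<'E'
from h import *
P=[]
for c,(u0,u1,v0,v1) in {"scene":(240,335,150,240),"side":(200,300,180,270)}.items():
    d=np.load(c+"_d.npy")
    pts=np.array([np.r_[unproj(c,(u,v),d[v,u]),u,v] for v in range(v0,v1) for u in range(u0,u1) if d[v,u]>0])
    k=pts[(pts[:,2]>0.105)&(pts[:,2]<0.2)]
    top=k[k[:,2]>0.134]; print(c,len(k),"top",top[:,:3].mean(0).round(3),top[:,:3].min(0).round(3),top[:,:3].max(0).round(3),len(top))
    P.append(k)
im=np.full((600,800,3),255,np.uint8)
for k,col in zip(P,[(255,0,0),(0,0,255)]):
    for p in k:
        cv2.circle(im,(int((p[0]-.35)*2500),int((-.1-p[1])*2500)),2,col if p[2]<.134 else (0,160,0),-1)
cv2.imwrite("pics/top.png",im)
E
python3 cloud.py
```

```text
scene 906 top [ 0.539 -0.265  0.139] [ 0.5   -0.31   0.134] [ 0.583 -0.229  0.144] 290
side 1000 top [ 0.539 -0.28   0.139] [ 0.5   -0.315  0.134] [ 0.583 -0.231  0.145] 340
```

View pics/top.png

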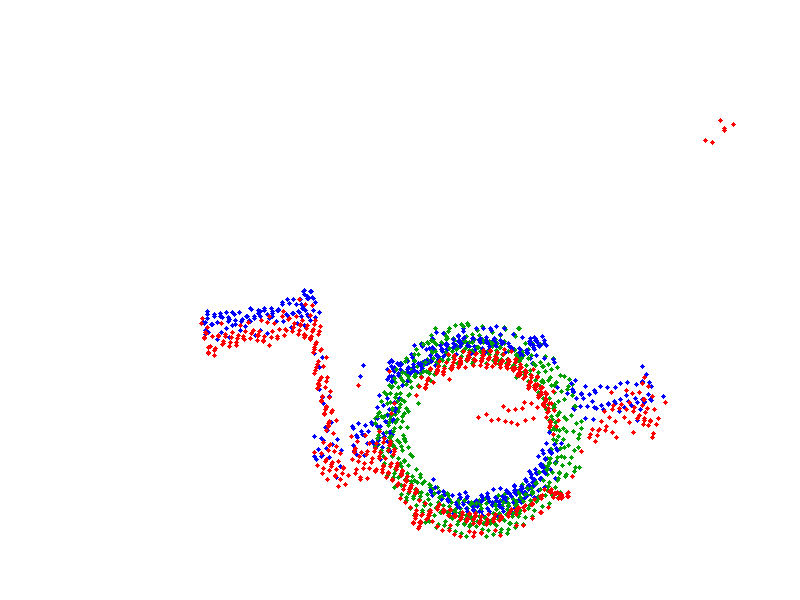

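The cloud shows the bore centre near (0.542,-0.272), the stud middle near (0.453,-0.230), and the body yaw at about -80°. I'll move above the stud next.

```bash
cat >> h.py <<'E'
def delta(p,yaw_y):  # target TCP, world angle of tool y (deg), tool down
    T=tcp(); y=np.radians(yaw_y); Y=np.array([np.cos(y),np.sin(y),0]); Z=np.array([0,0,-1.])
    Rt=np.c_[np.cross(Y,Z),Y,Z]; 
    return np.r_[T[:3,:3].T@(np.array(p)-T[:3,3]), R.from_matrix(T[:3,:3].T@Rt).as_rotvec()].round(4)
E
python3 -c "
from h import *
print(delta([.453,-.23,.21],-80))"
```

```text
[ 3.722e-01 -3.292e-01  2.140e-02  1.000e-04  0.000e+00  1.043e-01]
```

Emit:
carry_out(deltas=[0.045,-0.04,0,0,0,0.02,0.09,-0.08,0,0,0,0.04,0.135,-0.12,0.0,0,0,0.06,0.18,-0.16,0,0,0,0.08,0.225,-0.2,0,0,0,0.104], grip=45, grip_force=40)

```text
time: 1.32
eef_pos: [0.3479, -0.3931, 0.2316]
tcp_rot: [0.996, 0.087, 0.0, 0.0]
contact_force: [-0.2, -0.2, 0.3]
opening: 0.448
finger_force: 0.0
```

```bash
python3 -c "
from h import *
print(delta([.453,-.23,.21],-80),ctrl.get_state()['eef_pos'])"
```

```text
[ 0.1317 -0.1425  0.0216  0.0008 -0.0005 -0.0009] [ 0.34788553 -0.3930663   0.23164483]
```

Emit:
carry_out(deltas=[0.04,-0.043,0.005,0,0,0,0.08,-0.087,0.01,0,0,0,0.118,-0.127,0.015,0,0,0,0.131,-0.142,0.02,0,0,0,0.131,-0.142,0.021,0,0,0])

```text
time: 1.95
eef_pos: [0.4517, -0.2309, 0.2101]
tcp_rot: [0.996, 0.089, -0.0, -0.0]
contact_force: [-0.0, -0.6, 0.5]
opening: 0.452
finger_force: 0.0
```

```bash
python3 - <<'E'
from h import *
T=tcp(); im,d=ctrl.read_camera("wrist"); cv2.imwrite("pics/w1.png",im[...,::-1])
for q in ["link_stud","throttle_lever"]:
    for r in ctrl.find_in("wrist",q)[:2]:
        u,v=map(int,r["uv"]); print(q,round(r["score"],2),u,v,unproj("wrist",r["uv"],d[v,u],T).round(4))
P=np.array([unproj("wrist",(u,v),d[v,u],T) for v in range(0,384,2) for u in range(0,512,2) if d[v,u]>0])
np.save("w1P.npy",P)
k=P[(P[:,2]>.1)&(P[:,2]<.16)]
q=k[(k[:,0]>.42)&(k[:,0]<.48)&(k[:,1]>-.25)&(k[:,1]<-.21)]
print(T[:3,3],len(q),q.min(0).round(4),q.max(0).round(4))
out=np.full((500,800,3),255,np.uint8)
for p in k: cv2.circle(out,(int((p[0]-.4)*4000),int((-.18-p[1])*4000)),2,(int((p[2]-.1)*4000)%256,0,255-int((p[2]-.1)*4000)%256),-1)
cv2.imwrite("pics/w1all.png",np.vstack([np.pad(cv2.resize(im[...,::-1],(400,300)),((0,0),(0,400),(0,0))),cv2.resize(out,(800,500))[:300]]))
E
```

```text
link_stud 0.72 328 99 [ 0.5295 -0.2709  0.1067]
throttle_lever 0.7 325 99 [ 0.5291 -0.2685  0.108 ]
[ 0.45173072 -0.23085811  0.21012785] 330 [ 0.431  -0.2497  0.1113] [ 0.4799 -0.2167  0.1335]
```

View pics/w1all.png

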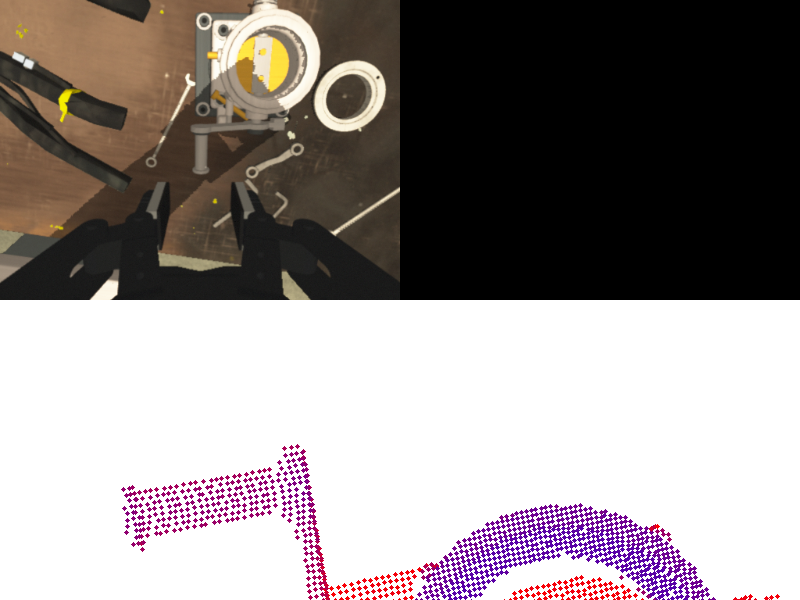

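The wrist view and cloud confirm the stud middle at about (0.4515,-0.2305), under the fingers, with yaw -80°. I'll go down and pinch it.

Emit:
carry_out(deltas=[0,0,0.04,0,0,0,0,0,0.075,0,0,0,0,0,0.1,0,0,0,0,0,0.109,0,0,0,0,0,0.109,0,0,0])

```text
time: 2.72
eef_pos: [0.4511, -0.2329, 0.1014]
tcp_rot: [0.996, 0.087, -0.0, -0.0]
contact_force: [0.2, -0.2, 0.1]
opening: 0.453
finger_force: 0.0
```

Emit:
carry_out(deltas=[0,0,0,0,0,0,0,0,0,0,0,0,0,0,0,0,0,0,0,0,0,0,0,0,0,0,0,0,0,0], grip=0, grip_force=40)

```text
time: 3.35
eef_pos: [0.4518, -0.2316, 0.1028]
tcp_rot: [0.996, 0.087, 0.0, -0.0]
contact_force: [-1.0, 3.2, 6.1]
opening: 0.122
finger_force: 39.1
```

```bash
python3 - <<'E'
from h import *
s=ctrl.get_state(); print({k:np.round(s[k],3) for k in ["eef_pos","contact_force","opening","finger_force","wrist_torque"]})
im,d=ctrl.read_camera("side"); cv2.imwrite("pics/s2.png",cv2.resize(im[150:300,150:350,::-1],(800,600)))
# table of tool-frame offsets: x_body dir = tool y, up = -z
for th in range(0,91,10):
    a=np.radians(20+th); print(th,"y %.4f z %.4f"%(-.06*np.cos(a)+.06*np.cos(np.radians(20)),-.06*np.sin(a)+.06*np.sin(np.radians(20))))
E
```

```text
{'eef_pos': array([ 0.452, -0.232,  0.103]), 'contact_force': array([-0.999,  3.167,  6.068]), 'opening': np.float64(0.122), 'finger_force': np.float64(39.147), 'wrist_torque': array([ 0.718,  0.31 , -0.113])}
0 y 0.0000 z 0.0000
10 y 0.0044 z -0.0095
20 y 0.0104 z -0.0180
30 y 0.0178 z -0.0254
40 y 0.0264 z -0.0314
50 y 0.0359 z -0.0359
60 y 0.0460 z -0.0386
70 y 0.0564 z -0.0395
80 y 0.0668 z -0.0386
90 y 0.0769 z -0.0359
```

View pics/s2.png

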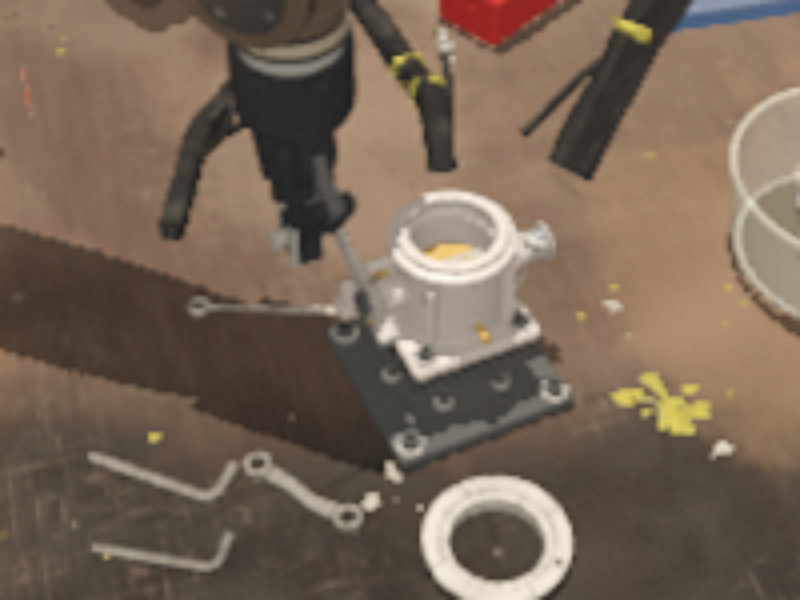

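The stud is between the fingers and gripped. Next I'll swing it along the arc in 5° steps.

Emit:
carry_out(deltas=[0,0.002,-0.0048,0,0,0,0,0.0044,-0.0095,0,0,0,0,0.0072,-0.0139,0,0,0,0,0.0104,-0.018,0,0,0,0,0.0139,-0.0219,0,0,0])

```text
time: 4.03
eef_pos: [0.4532, -0.2407, 0.1211]
tcp_rot: [0.996, 0.086, -0.0, -0.006]
contact_force: [4.8, 12.5, -1.4]
opening: 0.124
finger_force: 39.1
```

Emit:
carry_out(deltas=[0,0.003,-0.004,0,0,0,0,0.007,-0.0077,0,0,0,0,0.0115,-0.0105,0,0,0,0,0.016,-0.013,0,0,0,0,0.021,-0.015,0,0,0])

```text
time: 4.65
eef_pos: [0.4564, -0.2594, 0.1389]
tcp_rot: [0.996, 0.087, -0.002, -0.009]
contact_force: [-5.3, 21.3, 16.6]
opening: 0.126
finger_force: 39.8
```

```bash
cat > st.py <<'E'
from h import *
s=ctrl.get_state(); T=tcp(); 
y=np.radians(-80); X=np.array([np.cos(y),np.sin(y),0])
g=T[:3,3]+T[:3,2]*-0.019
sh=np.array([.542,-.272])-.08*np.array([np.cos(y+np.pi/2),np.sin(y+np.pi/2)])
r=np.array([X[:2]@(g[:2]-sh),g[2]-.1]); f=np.array(s["contact_force"])
print("t",s["time"],"rel",r.round(4),"rad",np.hypot(*r).round(4),"theta",np.degrees(np.arctan2(r[1],-r[0]))-20)
print("Fx",X@f,"Fz",f[2],"radial/tang",(np.array([X@f,f[2]])@r/np.hypot(*r)).round(1),(np.array([X@f,f[2]])@np.array([r[1],-r[0]])/np.hypot(*r)).round(1),"tilt",np.degrees(np.arccos(-T[2,2])))
try:
    print("flap vs level")
except: pass
E
python3 st.py
```

```text
t 4.65 rel [-0.0269  0.0579] rad 0.0639 theta 45.0714457632874
Fx -21.945408241887176 Fz 16.59456601038018 radial/tang 24.3 -12.9 tilt 1.1035523431946614
flap vs level
```

Emit:
carry_out(deltas=[0,0,0,0,0,0,0,0,0,0,0,0])

```text
time: 4.9
eef_pos: [0.4566, -0.2605, 0.1397]
tcp_rot: [0.996, 0.087, -0.002, -0.008]
contact_force: [-4.9, 20.1, 15.2]
opening: 0.119
finger_force: 39.4
```

```bash
python3 st.py; python3 - <<'E'
from h import *
a,d=ctrl.read_camera("side"); T=tcp(); b,dw=ctrl.read_camera("wrist")
np.save("dw.npy",dw)
cv2.imwrite("pics/s3.png",np.hstack([cv2.resize(a[160:260,180:280,::-1],(400,400)),cv2.resize(b[:,:,::-1],(400,400))]))
P=np.array([unproj("wrist",(u,v),dw[v,u],T) for v in range(0,384) for u in range(0,512) if dw[v,u]>0.0])
sel=P[(np.hypot(P[:,0]-.542,P[:,1]+.272)<.024)&(P[:,2]>.07)&(P[:,2]<.135)]
c,*_=np.linalg.lstsq(np.c_[sel[:,:2],np.ones(len(sel))],sel[:,2],rcond=None); res=sel[:,2]-np.c_[sel[:,:2],np.ones(len(sel))]@c
print(len(sel),c,np.degrees(np.arctan(np.hypot(*c[:2]))),res.std())
E
```

```text
t 4.9 rel [-0.0259  0.0587] rad 0.0641 theta 46.212853586330965
Fx -20.64342199523388 Fz 15.182103711507756 radial/tang 22.2 -12.8 tilt 0.9120691171202825
flap vs level
5813 [-0.02262083  0.23123888  0.17884541] 13.080180861271662 0.012337266472701914
```

View pics/s3.png

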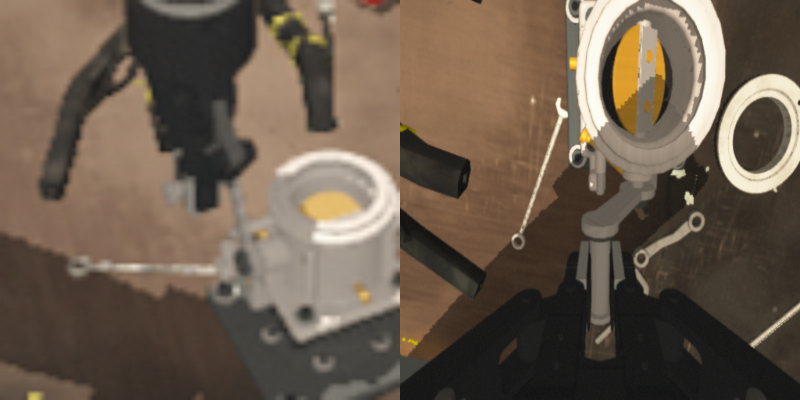

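The stud sits between the pads and the flap is roughly half open, but there is about 22 N of radial load. I'll measure where the stud really is, and the flap plane.

```bash
cat > meas.py <<'E'
from h import *
import sys
T=tcp(); b,dw=ctrl.read_camera("wrist")
Ti=np.linalg.inv(T)
hsv=cv2.cvtColor(b,cv2.COLOR_RGB2HSV)
P=np.array([np.r_[unproj("wrist",(u,v),dw[v,u],T),u,v,hsv[v,u]] for v in range(0,320) for u in range(150,450) if dw[v,u]>0.0])
X=np.array([.174,-.985,0]);Y=np.array([.985,.174,0])
o=np.array([.542,-.272,0])
B=np.c_[(P[:,:3]-o)@X,(P[:,:3]-o)@Y,P[:,2]]
m=(np.hypot(B[:,0],B[:,1])<.0245)&(B[:,2]>.06)&(B[:,2]<.135)&(P[:,6]>120)&(P[:,5]>10)&(P[:,5]<32)
s=B[m]
q=s-np.median(s,0)
for _ in range(3):
    u,sv,vt=np.linalg.svd(q-q.mean(0),full_matrices=False); n=vt[2]; e=(q-q.mean(0))@n; q=q[abs(e)<max(.0015,1.5*e.std())]
n*=np.sign(n[2]); print("flap n",n.round(3),"ang",np.degrees(np.arccos(n[2])).round(1),len(q))
st=B[(abs(B[:,1]+.072)<.006)&(B[:,2]>.10)]
t=st[:,2].max(); print("stud top",t, "x at top",np.median(st[st[:,2]>t-.003][:,0]).round(4),"x range",np.percentile(st[st[:,2]>t-.006][:,0],[2,98]).round(4),len(st))
g=T[:3,3]-.019*T[:3,2]-o; print("grasp body",(g@X).round(4),(g@Y).round(4),g[2].round(4))
E
python3 meas.py
```

```text
flap n [ 0.68  -0.006  0.733] ang 42.9 3210
stud top 0.21291446845369227 x at top -0.0187 x range [-0.0448  0.0209] 9785
grasp body -0.0259 -0.0821 0.1586
```

Emit:
carry_out(deltas=[0,0,-0.002,0,0,0,0,0,-0.002,0,0,0], grip_force=25)

```text
time: 5.3
eef_pos: [0.4568, -0.2614, 0.1404]
tcp_rot: [0.996, 0.087, -0.001, -0.006]
contact_force: [-1.1, 15.6, 8.0]
opening: 0.122
finger_force: 38.4
```

```bash
python3 st.py; python3 meas.py
```

```text
t 5.3 rel [-0.025   0.0594] rad 0.0645 theta 47.180433292748276
Fx -15.570976654583776 Fz 8.032728842315867 radial/tang 13.4 -11.2 tilt 0.7323145431133181
flap vs level
flap n [ 0.692 -0.005  0.721] ang 43.8 3137
stud top 0.21414193237532564 x at top -0.0181 x range [-0.0432  0.0205] 9761
grasp body -0.025 -0.0821 0.1594
```

Emit:
carry_out(deltas=[0,0.003,-0.0025,0,0,0,0,0.006,-0.0035,0,0,0,0,0.009,-0.0042,0,0,0,0,0.012,-0.0047,0,0,0,0,0.012,-0.0047,0,0,0], grip=0, grip_force=25)

```text
time: 5.98
eef_pos: [0.459, -0.2744, 0.1463]
tcp_rot: [0.996, 0.087, -0.001, -0.005]
contact_force: [-4.4, 14.0, 11.7]
opening: 0.121
finger_force: 37.7
```

```bash
python3 st.py; python3 meas.py|head -1
```

```text
t 5.975 rel [-0.0119  0.0653] rad 0.0663 theta 59.710046017076365
Fx -14.553514148561922 Fz 11.725131547478965 radial/tang 14.1 -12.2 tilt 0.6078105089465939
flap vs level
flap n [ 0.838 -0.008  0.545] ang 57.0 2250
```

Emit:
carry_out(deltas=[0,0.003,-0.001,0,0,0,0,0.006,-0.0015,0,0,0,0,0.008,-0.0015,0,0,0,0,0.008,-0.0015,0,0,0])

```text
time: 6.52
eef_pos: [0.4605, -0.2832, 0.1485]
tcp_rot: [0.996, 0.087, -0.001, -0.004]
contact_force: [-4.5, 12.0, 13.1]
opening: 0.121
finger_force: 37.1
```

```bash
python3 st.py; python3 meas.py|head -1
```

```text
t 6.525 rel [-0.0029  0.0675] rad 0.0675 theta 67.50581527747127
Fx -12.6493814720921 Fz 13.072516942604604 radial/tang 13.6 -12.1 tilt 0.4708976553119828
flap vs level
flap n [ 0.906 -0.008  0.423] ang 65.0 1761
```

Emit:
carry_out(deltas=[0,0.003,0,0,0,0,0,0.006,0,0,0,0,0,0.006,0,0,0,0])

```text
time: 6.95
eef_pos: [0.4617, -0.2898, 0.1486]
tcp_rot: [0.996, 0.087, -0.001, -0.003]
contact_force: [-4.6, 9.6, 11.9]
opening: 0.123
finger_force: 37.0
```

```bash
python3 st.py; python3 meas.py|head -1
```

```text
t 6.95 rel [0.0037 0.0676] rad 0.0677 theta 73.12694816736747
Fx -10.29085906040004 Fz 11.894957843497865 radial/tang 11.3 -10.9 tilt 0.37755659270576925
flap vs level
flap n [ 0.946 -0.01   0.324] ang 71.1 1452
```

Emit:
carry_out(deltas=[0,0.003,0,0,0,0,0,0.006,0.0005,0,0,0,0,0.006,0.0005,0,0,0])

```text
time: 7.38
eef_pos: [0.4623, -0.2932, 0.1484]
tcp_rot: [0.996, 0.087, -0.002, -0.007]
contact_force: [-6.9, 17.4, 17.4]
opening: 0.121
finger_force: 37.5
```

```bash
python3 st.py; python3 meas.py|head -1
```

```text
t 7.375 rel [0.0073 0.0674] rad 0.0678 theta 76.18566321383449
Fx -18.320054211369563 Fz 17.37754606830372 radial/tang 15.3 -20.1 tilt 0.7768569221462718
flap vs level
flap n [ 0.96  -0.009  0.279] ang 73.8 1322
```

Emit:
carry_out(deltas=[0,0.003,0,0,0,0,0,0.003,0,0,0,0,0,0.003,0,0,0,0,0,0.003,0,0,0,0])

```text
time: 7.92
eef_pos: [0.4625, -0.2946, 0.1484]
tcp_rot: [0.996, 0.087, -0.002, -0.008]
contact_force: [-7.5, 21.7, 18.9]
opening: 0.12
finger_force: 37.6
```

```bash
python3 st.py; python3 meas.py|head -1
```

```text
t 7.925 rel [0.0088 0.0674] rad 0.068 theta 77.39946728245174
Fx -22.721070525622956 Fz 18.888945346715925 radial/tang 15.8 -25.0 tilt 0.9864566821458531
flap vs level
flap n [ 0.966 -0.008  0.258] ang 75.1 1275
```

Emit:
carry_out(deltas=[0,0.003,0,0,0,0,0,0.005,0,0,0,0,0,0.005,0,0,0,0,0,0.005,0,0,0,0])

```text
time: 8.48
eef_pos: [0.4628, -0.2965, 0.1482]
tcp_rot: [0.996, 0.087, -0.003, -0.012]
contact_force: [-10.0, 29.1, 24.2]
opening: 0.125
finger_force: 38.0
```

```bash
python3 st.py; python3 meas.py|head -1
```

```text
t 8.475 rel [0.0109 0.0672] rad 0.0681 theta 79.181932541317
Fx -30.369398227425926 Fz 24.205275145734664 radial/tang 19.0 -33.8 tilt 1.4485108592988076
flap vs level
flap n [ 0.973 -0.01   0.231] ang 76.6 1235
```

Force on the tool has risen well past the spring load: tangential went from 11 N to 34 N, and the slope broke at about 74°. So the lever is on the stop. Now I'll ease it back.

Emit:
carry_out(deltas=[0,-0.004,0,0,0,0,0,-0.008,-0.0005,0,0,0,0,-0.012,-0.0005,0,0,0,0,-0.016,-0.0005,0,0,0,0,-0.02,-0.0005,0,0,0])

```text
time: 9.15
eef_pos: [0.4613, -0.2874, 0.1491]
tcp_rot: [0.996, 0.088, 0.0, 0.002]
contact_force: [-3.8, -0.3, 6.4]
opening: 0.126
finger_force: 36.1
```

```bash
python3 st.py; python3 meas.py|head -1
```

```text
t 9.15 rel [0.0011 0.0681] rad 0.0681 theta 70.91308249465133
Fx -0.33955394638746855 Fz 6.363507978204754 radial/tang 6.4 -0.4 tilt 0.2705622693899297
flap vs level
flap n [ 0.932 -0.006  0.361] ang 68.8 1506
```

Emit:
carry_out(deltas=[0,-0.005,0.0003,0,0,0,0,-0.01,0.001,0,0,0,0,-0.0145,0.002,0,0,0,0,-0.018,0.0032,0,0,0,0,-0.021,0.0043,0,0,0])

```text
time: 9.82
eef_pos: [0.4576, -0.2653, 0.1426]
tcp_rot: [0.996, 0.087, 0.0, 0.0]
contact_force: [0.0, 1.8, 4.4]
opening: 0.122
finger_force: 37.9
```

```bash
python3 st.py; python3 meas.py|head -1
```

```text
t 9.825 rel [-0.0213  0.0616] rad 0.0651 theta 50.94004766819006
Fx -1.7308045997997294 Fz 4.375354971883326 radial/tang 4.7 -0.2 tilt 0.0628115819827826
flap vs level
flap n [ 0.741 -0.006  0.671] ang 47.8 2799
```

Emit:
carry_out(deltas=[0,-0.002,0.0008,0,0,0,0,-0.0035,0.0014,0,0,0,0,-0.0035,0.0014,0,0,0,0,-0.0035,0.0014,0,0,0])

```text
time: 10.38
eef_pos: [0.457, -0.262, 0.1408]
tcp_rot: [0.996, 0.087, 0.0, 0.0]
contact_force: [0.6, 3.3, 4.6]
opening: 0.126
finger_force: 38.0
```

```bash
python3 st.py; python3 meas.py; python3 - <<'E'
from h import *
im,d=ctrl.read_camera("side")
# independent: flap plane from side camera
hsv=cv2.cvtColor(im,cv2.COLOR_RGB2HSV);X=np.array([.174,-.985,0]);Y=np.array([.985,.174,0])
Q=[]
for v in range(180,270):
    for u in range(200,300):
        p=unproj("side",(u,v),d[v,u])-[.542,-.272,0]
        if np.hypot(*p[:2])<.0245 and .06<p[2]<.135 and hsv[v,u,1]>120: Q.append([p@X,p@Y,p[2]])
Q=np.array(Q); n=np.linalg.svd(Q-Q.mean(0))[2][2]; n*=np.sign(n[2]); print("side",len(Q),n.round(3),np.degrees(np.arccos(n[2])))
E
```

```text
t 10.375 rel [-0.0246  0.0598] rad 0.0647 theta 47.64838347518905
Fx -3.1823613815773313 Fz 4.56500160418516 radial/tang 5.4 -1.2 tilt 0.052571164839282716
flap vs level
flap n [ 0.7   -0.005  0.714] ang 44.4 3027
stud top 0.2144633837734496 x at top -0.0182 x range [-0.0419  0.0223] 9769
grasp body -0.0246 -0.082 0.1598
side 57 [ 0.722 -0.011  0.691] 46.25901578639172
```

Three estimates put the flap between 44.4° and 46.3°, and it is held at rest. Handing in.

```bash
python3 -c "
from plant import ctrl
print(ctrl.sign_off())"
```

```text
the job is handed in; nothing more can be done
None
```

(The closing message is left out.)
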